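# Fit the amber filter frame in the gel scanner and hold it home

### The job

Get the gel scanner ready with its amber filter: slide the black transport-lock knob along its slot to the open end stop, then lay the amber filter frame on the black deck and push it nose first between the guides and behind the lip of the cover, feeling it against the sprung light seal without ramming it, until it is fully home. Finish while still holding it pressed home with the gripper (the spring pushes it out again if you let go), so that the retaining screw can be tightened; leave the green filter and everything else on the bench and on the scanner where they are.

Things in the scene. Friction and masses are not known exactly. Their poses are not given: they have to be found in the camera images.
- imager: flatbed gel scanner, fixed on the bench, white, 300 mm deep (x) x 380 mm wide (y). Origin: centre of its underside; x from front (robot side) to rear, y to its left, z up. Right half (y -185 to +20 mm): flat black filter deck, 100 mm above the bench, x -135 to +135. Left half (y +45 to +180): closed grey scan lid, 118 mm above the bench, carrying a white carton
- bay_mouth (a point): point on the deck (100 mm above the bench) straight below the lip's front edge, on the filter bay's centre line; scanner axes: frames are pushed along +x. The bay behind it is 75 mm wide, 8.5 mm high, ends at a solid stop 38 mm on. In front, two guide strips 6 mm high, 75 mm apart, run 80 mm towards the robot, then flare out for 20 mm more; a round port lies flush between them
- lip (a point): middle of the lip: front top edge of the grey cover that spans the bay, 18 mm above the deck, above bay_mouth; scanner axes. The cover reaches from here 80 mm in +x, 95 mm in +y, 60 mm in -y. Below this edge a sloped lead-in, 11 mm, guides the nose down under the lip. A retaining screw, 16 mm wide and 10 mm tall, stands on the cover at x +66, y -48 mm; leave it
- lock (a joint): transport lock, a black star knob in a slot along y in the cover's top. Value in m: 0 = locked (right end), 0.042 = open end stop (left end, scanner's +y); starts at 0 to 0.012. A steel tongue under it, 24 mm wide, blocks the bay just behind the lip until the knob is slid open. About 2 N of friction; it stays where it is left
- lock_knob (a point): centre of the knob's top, moving with the lock; scanner axes. The knob is 25 mm across and 20 mm tall on a thin pin; its top is 48 mm above the deck (148 mm above the bench), 30 mm above the cover's top, 20 mm behind the lip edge
- seal (a joint): spring-backed light seal, a 38 mm wide rubber bar at the end of the bay, unseen under the cover. Value in m: 0 = free, face 30 mm beyond bay_mouth; 0.008 = pressed back with the frame on the solid stop (home). Spring 3.6 N at 0, 8.4 N at 0.008; it pushes a frame that is let go out again
- amber: amber filter frame, loose on the bench, 0.10 to 0.21 kg: black plate 140 (x) x 70 (y) x 6 mm with an amber window towards the nose and an orange upright grip tab near the tail. Origin: centre of the plate's underside; x towards the nose, z up. The foremost 10 mm (nose) are only 60 mm wide and 4 mm thick, 1 to 5 mm above the underside
- amber_nose (a point): middle of the nose's front edge, 70 mm ahead of the amber frame's origin, 3 mm above its underside; frame axes. Home: 38 mm beyond bay_mouth in x, on the bay's centre line, 3 mm above the deck
- amber_tab (a point): centre of the top of the orange tab, 45 mm behind the frame's origin, 115 mm behind the nose; frame axes. The tab is an upright wall 10 mm thick (x) x 44 mm wide (y), its top 32 mm above the frame's underside; pinch it from above, fingers closing along the frame's x. When home it stands 77 mm in front of the lip
- green: the other filter frame, same shape with green window and green tab, loose on the bench beside the amber one, in either order; a bystander. Origin at the centre of its underside, x to the nose
- carton: white accessory carton 170 x 48 x 34 mm, lying on the scanner's lid along x; origin at the centre of its underside; bystander
- tip_box: pipette tip box 120 x 82 x 70 mm, blue with pale lid; origin at the centre of its underside; bystander
- tube_rack: yellow tube rack 75 x 200 x 50 mm with capped tubes; origin at the centre of its underside; bystander
- wash_bottle: white bottle with red cap, 68 mm across, 170 mm tall; origin at the centre of its underside; bystander
- gel_tray: clear open gel tray 100 x 85 x 22 mm; origin at the centre of its underside; bystander
- marker: white marker pen with blue cap, 130 mm long along x, 15 mm thick, lying on the bench; bystander

How it is judged:
On the way, in this order (a step that is already met when the one before it is completed fails the run):
1. the lock knob is slid to its open end stop (value of joint lock above 0.039 m), for 0.2 s.
2. with the lock open, the amber frame lies level with its nose behind the lip (y of amber_nose in the frame of bay_mouth between -0.005 and 0.005 m and z of amber_nose in the frame of bay_mouth between 0 and 0.007 m and x of amber_nose in the frame of bay_mouth above 0.012 m and value of joint lock above 0.039 m), for 0.1 s.
3. the amber frame is pressed home against the sprung seal (y of amber_nose in the frame of bay_mouth between -0.005 and 0.005 m and z of amber_nose in the frame of bay_mouth between 0 and 0.007 m and x of amber_nose in the frame of bay_mouth above 0.0355 m and value of joint seal above 0.0055 m and angle between amber's own z axis and vertical below 0.06 rad and contact force between the fingers and amber above 2 N), for 0.3 s.
At the end, for the whole second after the job is handed in: Lock within 3 mm of its open stop; amber frame flat in the bay, nose centred within 5 mm and at least 35.5 mm behind the lip edge (home 38), seal pressed back at least 5.5 of 8 mm; fingers still press on the frame (over 2 N), all at rest through the last second (all of step 3 and value of joint lock above 0.039 m and linear speed of amber below 0.02 m/s); the arm keeps its last pose, push and grip.
It fails at once if the amber frame is rammed in the bay (over 80 N between it and the scanner while its nose is near the end stop) (contact force between amber and imager above 80 N and x of amber_nose in the frame of bay_mouth above 0.028 m).
It fails at once if something else on the bench or the scanner is moved by more than 3 cm (distance of any of green, carton, tip_box, tube_rack, wash_bottle, gel_tray, marker from where it was at the start of the episode above 0.03 m).
It also fails if it takes over 64 s, if anything falls off the work surface, if the arm or the gripper's body presses on something with over 40 N, if the wrist force passes 120 N, or if a joint passes its speed limit or range.

### The arm

A 6-joint arm with a two-finger parallel gripper is mounted at the origin on the work surface. World frame = base frame: x ahead of the robot, y to its left, z up, the work surface at z = 0. Lengths are in m, angles in rad, forces in N, time in s.
With the tool pointing down it reaches from about 0.35 to 0.975 m from the base axis. Payload 4.9 kg.
Tool frame: the origin (TCP) lies midway between the tips of the shut fingers; the grasp point (between the pads) lies 19 mm behind it; z points along the fingers, y is the line along which they close (so a half turn about z gives the same grasp; the last joint's range is limited). The gripper opens to 85 mm and grips with 20 to 120 N. Pads are 22 mm wide; open, the fingers measure 114 mm over their backs; the gripper's body (76 mm by 85 mm) begins 54 mm behind the grasp point. The pads swing forward as they close: fully open they stand 13 mm farther back than shut.
Start: joints at [-1.382, 0.053, 1.613, -0, 1.476, -0.119], TCP at [0.189, -0.596, 0.231] pointing down, gripper open.
Joint ranges: [-3.01, 3.01], [-1.01, 2.22], [0.06, 2.58], [-1.02, 4.17], [0.09, 2.62], [-3.14, 3.14]. Speed limits (rad/s): [2.57, 2.57, 3.14, 3.14, 3.14, 3.14].

### API

Orientations are given as a rotation vector (axis times angle).
In Python, from station import ctrl gives the robot as it stands. The module is installed in compiled form; this text tells all that it offers.
- The arm moves only by the shell command python3 -m handwheel 'ROWS' [OPENING] [FORCE]. ROWS is JSON, a list of rows, each a list of 2 entries, a list of its own where there are three numbers: the shift along the tool's x, y, z in cm, then the turn, a rotation vector about the tool's x, y, z in rad. In form: [[[tx, ty, tz], [ax, ay, az]], ...]. A call has 1 to 5 rows; each row is the pose to reach, as a shift and turn from the pose commanded when the call began, along the tool's axes at that moment; what a row does not reach only later rows make up. A row lasts 1/8 s, in which the tool goes at most 62.5 mm and 10.7 degrees, less where a joint would pass 70% of its speed; a pose out of reach is approached as far as the arm can. A call with a gripper value outside its range is refused whole. OPENING is the gripper's target within -1 to 1 (shut at 1, half-way at 0, fully open at -1), set as the call begins (- or left out, the last holds). The fingers move at their own pace and stop on an object; FORCE is the grip in N (left out, the last holds). Time passes only in rows, so rows that repeat a pose let the fingers close. It gives the time, the measured TCP pose, the force, the opening and the grip force at its end, in the units of the state.
- ctrl.get_obs(): the state, without advancing time (a new reading comes with each control period).
- ctrl.get_image(name): name is "scene" or "top"; returns the picture (400x640x3 uint8, blue, green, red); there is no depth.
- ctrl.calibration(name): a dict with "fx", "fy", "cx", "cy" (pixels), "R" (3x3) and "t" (3): a world point X has camera coordinates R X + t. Camera axes: x right, y down, z forward; pixel columns grow to the right and rows downward; lengths in m; the calibration is good to about 2 mm. A picture is of the moment at which its call begins. calibration takes no time and is no camera call.
- ctrl.finish_job(): hands the job in; it is judged then, once.
Trained networks look in the newest picture that a camera, given by its name, has taken for a name from the list of things; names that differ only in an ending like _2 or _b are one class to them, and where a whole thing is asked for, a point or a joint stands for the part that bears it (a point fixed in the world has none). Each returns a list of dicts, best first, with "score" (0 to 1); they miss things now and then, are a little off and sometimes report something else, mostly with a low value. They report only what shows in the picture. A call takes as long as a camera call.
- ctrl.look_for(camera, query): "position" ([column, row] in pixels, amid what is visible of it).
- ctrl.landmark_of(camera, query): "position" ([column, row] in pixels: a listed point, or the origin of a listed thing).
The state is a dict: "t": time; "q": joint angles; "dq": joint speeds; "effort": joint torques, N m; "tool_pos": TCP position; "tool_rot": TCP orientation; "contact_force": force on the tool from outside, world axes, zero at the start; "wrist_torque": the same for the moment, N m; "opening": finger opening in m; "grip_force": force on a finger pad.
Only numpy, scipy, OpenCV 4.12 (cv2) and the standard library are available. Lean on these libraries where they do the work, as an engineer would, in place of code of your own. Each camera call takes 0.05 s, during which the arm holds its last target. There are 200 camera calls.

## Working session

There is one attempt and no reset: what is moved stays moved. The work goes in short steps, Python scripts to look and compute and a shell command to move; the robot and the scene stay as the last step left them, time stands still between calls to the robot, and variables do not carry over. Pictures are saved under pics/ and viewed, at most 10 in all, crops included, and the job is handed in when it is done.

```bash
mkdir -p pics
cat > h.py <<'E'
import numpy as np, cv2
from station import ctrl
from scipy.spatial.transform import Rotation as Rn
C={n:ctrl.calibration(n) for n in("scene","top")}
def ray(n,p):
    c=C[n];R=np.array(c["R"]);t=np.array(c["t"])
    d=R.T@np.array([(p[0]-c["cx"])/c["fx"],(p[1]-c["cy"])/c["fy"],1.]);return -R.T@t,d/np.linalg.norm(d)
def tri(a,b):
    (o,d),(p,e)=ray("scene",a),ray("top",b)
    s=np.linalg.lstsq(np.c_[d,-e],p-o,rcond=None)[0];u,v=o+s[0]*d,p+s[1]*e
    return (u+v)/2,np.linalg.norm(u-v)
def atz(n,p,z):
    o,d=ray(n,p);return o+d*(z-o[2])/d[2]
def pix(n,X):
    c=C[n];v=np.array(c["R"])@X+np.array(c["t"]);return np.array([c["fx"]*v[0]/v[2]+c["cx"],c["fy"]*v[1]/v[2]+c["cy"]])
def tool(dw):  # world shift m -> tool cm
    return Rn.from_rotvec(ctrl.get_obs()["tool_rot"]).inv().apply(dw)*100
E
python3 - <<'E'
from h import *
np.set_printoptions(precision=4,suppress=True)
im={n:ctrl.get_image(n) for n in C}
for n in C: cv2.imwrite(f"pics/{n}0.png",im[n]); print(n,ray(n,(320,200)))
for q in["imager","bay_mouth","lip","lock_knob","amber","amber_nose","amber_tab","green","carton"]:
    r={n:ctrl.landmark_of(n,q) for n in C}
    print(q,{n:[(np.round(x["position"]),round(x["score"],2)) for x in r[n][:2]] for n in C})
    if all(r.values()): print("   ",*tri(r["scene"][0]["position"],r["top"][0]["position"]))
o=ctrl.get_obs();print(o["t"],o["tool_pos"],Rn.from_rotvec(o["tool_rot"]).as_matrix(),o["opening"])
E
```

```text
scene (array([ 0.89  , -0.5457,  1.2059]), array([-0.2604,  0.4643, -0.8466]))
top (array([0.4193, 0.0705, 1.1613]), array([ 0.1289,  0.0161, -0.9915]))
imager {'scene': [(array([361., 185.]), 0.93)], 'top': []}
bay_mouth {'scene': [(array([357., 195.]), 0.63)], 'top': [(array([304., 174.]), 0.86)]}
    [0.6292 0.1292 0.0889] 0.005048983635101912
lip {'scene': [(array([359., 190.]), 0.55)], 'top': [(array([303., 169.]), 0.61)]}
    [0.6356 0.1292 0.118 ] 0.007321270141151158
lock_knob {'scene': [(array([371., 179.]), 0.57), (array([202., 271.]), 0.29)], 'top': [(array([406., 142.]), 0.46), (array([296., 160.]), 0.43)]}
    [ 0.6707 -0.0586  0.423 ] 0.10521242422840767
amber {'scene': [(array([260., 286.]), 0.63)], 'top': [(array([419., 221.]), 0.95)]}
    [ 0.505  -0.196   0.0045] 0.004534404952660848
amber_nose {'scene': [(array([282., 301.]), 0.77)], 'top': [(array([416., 197.]), 0.7), (array([476., 223.]), 0.34)]}
    [ 0.5752 -0.1965 -0.0124] 0.0027126213901880855
amber_tab {'scene': [(array([239., 276.]), 0.78), (array([392., 135.]), 0.17)], 'top': [(array([420., 233.]), 0.95), (array([165., 206.]), 0.57)]}
    [ 0.46   -0.1991  0.0306] 0.017408956041908074
green {'scene': [(array([218., 346.]), 0.57)], 'top': [(array([474., 223.]), 0.75), (array([420., 233.]), 0.17)]}
    [ 0.4933 -0.37   -0.0211] 0.009445147314900459
carton {'scene': [(array([281., 295.]), 0.72), (array([393., 138.]), 0.65)], 'top': [(array([219., 169.]), 0.74)]}
    [0.6031 0.053  0.1691] 0.5595000114608858
1.0 [ 0.1893 -0.5956  0.2314] [[ 0.953   0.3029  0.    ]
 [ 0.3029 -0.953  -0.0001]
 [-0.      0.0001 -1.    ]] 0.08503246438419977
```

View pics/scene0.png

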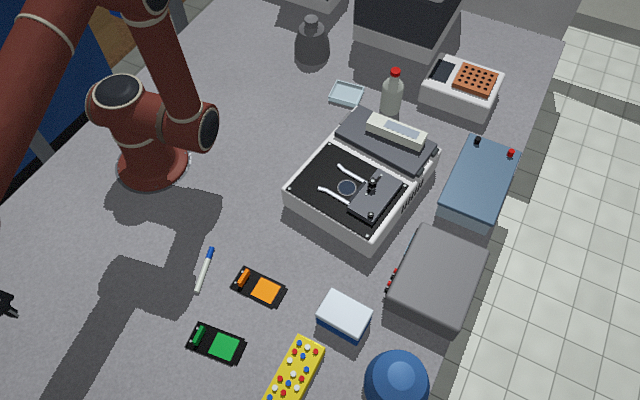

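View pics/top0.png

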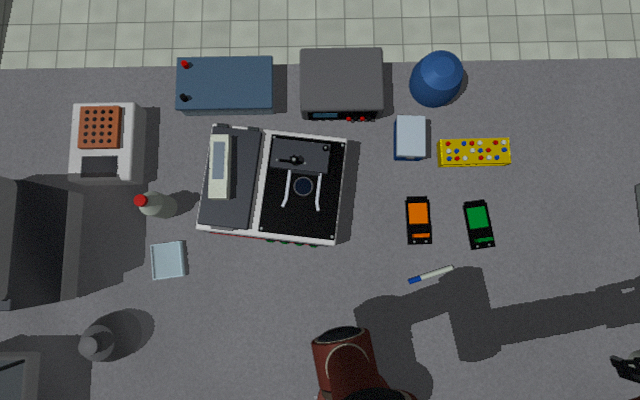

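The scene view shows the scanner at about (360,185), with the black deck and guides, the cover with its knob at about (372,180), and the screw at about (371,213). Amber is at (260,286) and green at (216,345). In the top view, amber is at (418,220), green at (478,223) and the knob near (296,160). I'll enlarge the scanner and amber areas next.

Run:
```python
from h import *
a=cv2.imread("pics/scene0.png")[130:250,280:440];b=cv2.imread("pics/top0.png")[125:245,255:355]
c=cv2.imread("pics/top0.png")[185:255,400:440]
r=lambda x:cv2.resize(x,None,fx=5,fy=5,interpolation=cv2.INTER_CUBIC)
cv2.imwrite("pics/c1.png",r(a)); B=r(b);cc=cv2.resize(c,None,fx=7,fy=7,interpolation=cv2.INTER_CUBIC)
o=np.zeros((600,790,3),np.uint8);o[:,:500]=B;o[:490,505:785]=cc;cv2.imwrite("pics/c2.png",o)
```

```text
(no output)
```

View pics/c1.png

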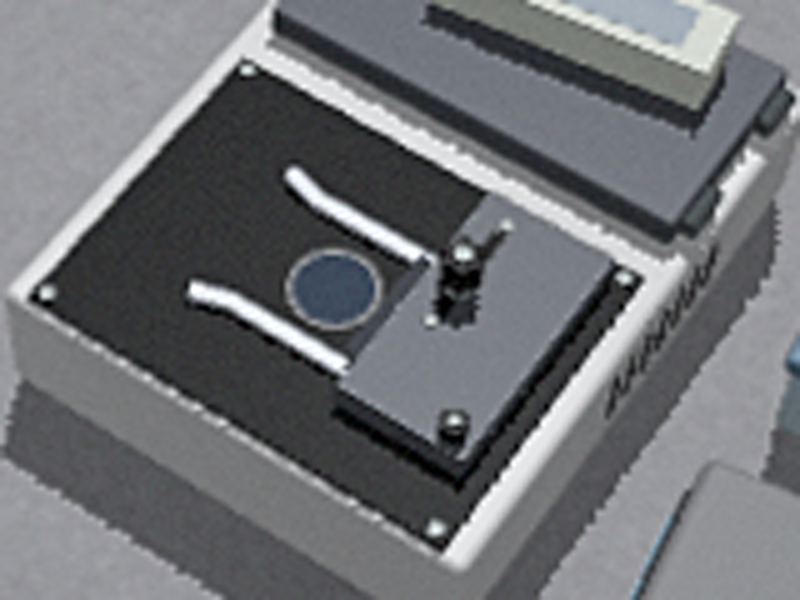

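View pics/c2.png

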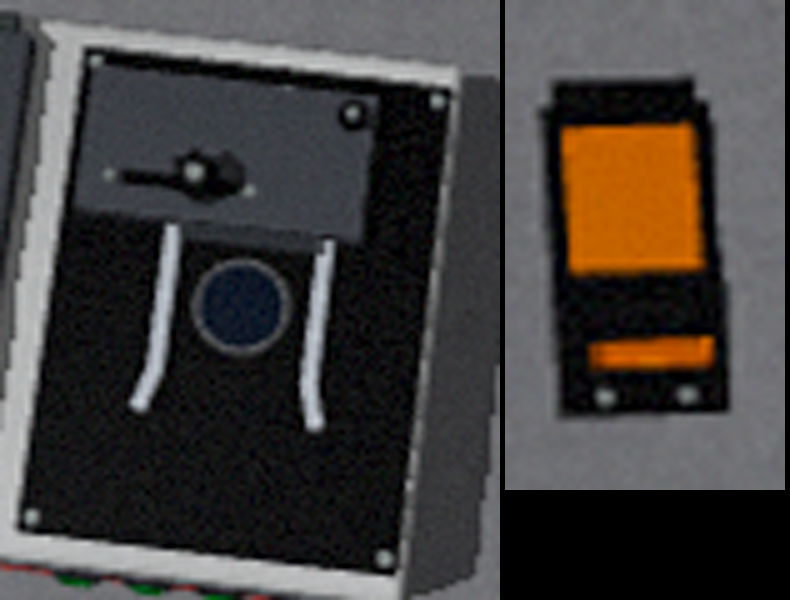

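The crops show four deck screws, the guide ends meeting the cover, the knob's bright cap, the two slot-end dots and the cover screw. I'll triangulate these.

Run:
```python
from h import *
np.set_printoptions(precision=4,suppress=True)
S=lambda x,y:((x+.5)/5-.5+280,(y+.5)/5-.5+130)
T=lambda x,y:((x+.5)/5-.5+255,(y+.5)/5-.5+125)
A=lambda x,y:((x-505+.5)/7-.5+400,(y+.5)/7-.5+185)
P={"scFL":((248,70),(32,516)),"scFR":((47,293),(384,558)),"scRR":((437,527),(437,101)),"scRL":((625,277),(96,61)),
"knob":((463,254),(195,172)),"slotR":((432,320),(250,190)),"slotL":((507,226),(108,174)),"cscrew":((455,418),(352,110)),
"gL":((425,258),(172,228)),"gR":((345,367),(328,243)),"port":((334,287),(241,306)),"gLf":((292,174),(140,405)),"gRf":((195,290),(315,428)),
"coverFR":((340,378),(361,243)),"coverFL":((490,193),(77,212))}
X={}
for k,(a,b) in P.items():
    X[k],e=tri(S(*a),T(*b)); print(k,X[k],round(e*1e3,1),"top@.1",atz("top",T(*b),.1)[:2])
for k,a,b in(("FL-RL","scFL","scRL"),("FR-RR","scFR","scRR"),("gLR","gR","gL"),("slot","slotR","slotL"),("FRFL","scFR","scFL")):
    d=X[b]-X[a];print(k,np.degrees(np.arctan2(d[1],d[0])),np.linalg.norm(d))
for k,p,z in(("noseL",(553,80),.005),("noseR",(693,78),.005),("tailL",(562,413),.006),("tailR",(729,410),.006),("tabL",(589,354),.032),("tabR",(714,350),.032),("shL",(545,108),.006),("shR",(711,104),.006)):
    print(k,atz("top",A(*p),z))
```

```text
scFL [0.4838 0.2451 0.0999] 3.7 top@.1 [0.4852 0.2462]
scFR [0.4581 0.0575 0.0984] 4.6 top@.1 [0.4598 0.0589]
scRR [0.7077 0.0242 0.1001] 3.1 top@.1 [0.709  0.0251]
scRL [0.7334 0.2113 0.1012] 3.3 top@.1 [0.7351 0.2125]
knob [0.6588 0.1533 0.1479] 3.1 top@.1 [0.6715 0.1582]
slotR [0.6555 0.1263 0.1183] 3.0 top@.1 [0.6609 0.1282]
slotL [0.6657 0.2024 0.1163] 4.0 top@.1 [0.6712 0.2058]
cscrew [0.6947 0.0704 0.1307] 4.5 top@.1 [0.7048 0.0718]
gL [0.6351 0.1674 0.1109] 7.8 top@.1 [0.6405 0.1709]
gR [0.6265 0.0842 0.1098] 5.6 top@.1 [0.6307 0.0861]
port [0.5953 0.1325 0.1   ] 3.7 top@.1 [0.5968 0.1337]
gLf [0.5419 0.1868 0.1049] 3.6 top@.1 [0.5438 0.1885]
gRf [0.5289 0.094  0.1017] 1.9 top@.1 [0.5298 0.0946]
coverFR [0.627  0.0687 0.12  ] 1.5 top@.1 [0.6304 0.0682]
coverFL [0.6468 0.2202 0.1126] 2.0 top@.1 [0.6503 0.2227]
FL-RL -7.705996548576671 0.25187322495255454
FR-RR -7.594425154208534 0.2518926139689425
gLR 84.07305628581115 0.08365088118645345
slot 82.3808090575888 0.07681884312462434
FRFL 82.1894480287854 0.1893585058774513
noseL [ 0.5771 -0.1644  0.005 ]
noseR [ 0.5769 -0.223   0.005 ]
tailL [ 0.4386 -0.1616  0.006 ]
tailR [ 0.4387 -0.2303  0.006 ]
tabL [ 0.4616 -0.1683  0.032 ]
tabR [ 0.4624 -0.2188  0.032 ]
shL [ 0.5652 -0.1603  0.006 ]
shR [ 0.5657 -0.2297  0.006 ]
```

Triangulation matches the text: deck at 0.100, knob at 0.148, cover at 0.118, yaw −7.65°, lip at about (0.6355, 0.127). Setting out.

```bash
cat >> h.py <<'E'
YAW=np.radians(-7.65); LIP=np.array([.6355,.127])
def sc(x,y): # scanner coords rel. lip -> world xy
    return LIP+x*np.array([np.cos(YAW),np.sin(YAW)])+y*np.array([-np.sin(YAW),np.cos(YAW)])
def go(xyz,yawdeg):
    o=ctrl.get_obs();R=Rn.from_rotvec(o["tool_rot"]);y=np.radians(yawdeg)
    G=Rn.from_matrix(np.array([[np.cos(y),np.sin(y),0],[np.sin(y),-np.cos(y),0],[0,0,-1]]))
    print("t",round(o["t"],2),"tcp",np.round(o["tool_pos"],4),"yaw",np.degrees(np.arctan2(R.as_matrix()[1,0],R.as_matrix()[0,0])).round(2),
     "F",np.round(o["contact_force"],1),"| cm",np.round(R.inv().apply(np.array(xyz)-o["tool_pos"])*100,2),"rot",np.round((R.inv()*G).as_rotvec(),3))
E
python3 -c "
from h import *
go([*sc(.0196,-.021),.2],82.35)"
```

```text
t 1.0 tcp [ 0.1893 -0.5956  0.2314] yaw 17.63 F [-0.1  0.3 -0.5] | cm [ 65.29 -52.61   3.13] rot [ 0.    0.   -1.13]
```

```bash
python3 -m handwheel '[[[4,-3.2,0],[0,0,-0.13]],[[9,-7,0],[0,0,-0.28]],[[14,-11,0],[0,0,-0.43]],[[18,-14.5,0],[0,0,-0.58]],[[22,-17.5,0],[0,0,-0.7]]]' 1 30
python3 -c "
from h import *
go([*sc(.0196,-.021),.2],82.35)"
```

```text
t: 1.62
tool_pos: [0.3467, -0.3604, 0.2315]
tool_rot: [2.747, 1.522, 0.0]
contact_force: [0.4, 0.0, 0.4]
opening: 0.0
grip_force: 0.0
t 1.62 tcp [ 0.3467 -0.3604  0.2315] yaw 57.99 F [0.4 0.  0.4] | cm [55.54  1.29  3.14] rot [ 0.001  0.    -0.425]
```

```bash
python3 -m handwheel '[[[5,0.1,0.3],[0,0,-0.1]],[[10,0.2,0.6],[0,0,-0.2]],[[15,0.4,1],[0,0,-0.3]],[[20,0.5,1.3],[0,0,-0.4]],[[25,0.6,1.6],[0,0,-0.425]]]'
python3 -c "
from h import *
go([*sc(.0196,-.021),.2],82.35)"
```

```text
t: 2.25
tool_pos: [0.4853, -0.1525, 0.2155]
tool_rot: [2.367, 2.064, 0.0]
contact_force: [0.6, -1.0, 0.1]
opening: 0.0001
grip_force: 0.0
t 2.25 tcp [ 0.4853 -0.1525  0.2155] yaw 82.17 F [ 0.6 -1.   0.1] | cm [27.64 13.04  1.55] rot [ 0.001  0.    -0.003]
```

```bash
python3 -m handwheel '[[[5,2.4,0.3],[0,0,0]],[[10,4.8,0.6],[0,0,0]],[[15,7.2,1],[0,0,0]],[[20,9.6,1.3],[0,0,0]],[[25,11.8,1.55],[0,0,0]]]'
python3 -c "
from h import *
go([*sc(.0196,-.021),.135],82.35)"
```

```text
t: 2.88
tool_pos: [0.6367, 0.0791, 0.1998]
tool_rot: [2.369, 2.063, 0.0]
contact_force: [0.2, -0.0, -0.4]
opening: 0.0002
grip_force: 0.0
t 2.88 tcp [0.6367 0.0791 0.1998] yaw 82.1 F [ 0.2 -0.  -0.4] | cm [2.64 1.19 6.48] rot [ 0.     0.    -0.004]
```

```bash
python3 -m handwheel '[[[1.3,0.6,1.2],[0,0,0]],[[2.6,1.2,2.4],[0,0,-0.004]],[[2.6,1.2,4],[0,0,-0.004]],[[2.6,1.2,4],[0,0,-0.004]]]'
python3 - <<'E'
from h import *
go([*sc(.0196,-.021),.135],82.35)
p=ctrl.get_obs()["tool_pos"]
a=ctrl.get_image("scene");b=ctrl.get_image("top")
for n,i in(("scene",a),("top",b)): print(n,pix(n,p),pix(n,[*sc(.0196,.0292),.148]))
A=a[150:230,320:400];B=b[130:210,260:340]
cv2.imwrite("pics/d1.png",cv2.resize(np.hstack([A,B]),None,fx=5,fy=5,interpolation=cv2.INTER_CUBIC))
E
```

```text
t: 3.38
tool_pos: [0.6494, 0.1004, 0.157]
tool_rot: [-2.364, -2.065, 0.006]
contact_force: [0.9, -0.1, 0.4]
opening: -0.0005
grip_force: 0.0
t 3.38 tcp [0.6494 0.1004 0.157 ] yaw 82.25 F [ 0.9 -0.1  0.4] | cm [0.36 0.24 2.2 ] rot [-0.005  0.001 -0.002]
scene [361.09542476 191.86701205] [372.77693264 180.18851284]
top [314.18671688 161.87265133] [293.95412823 159.4767846 ]
```

View pics/d1.png

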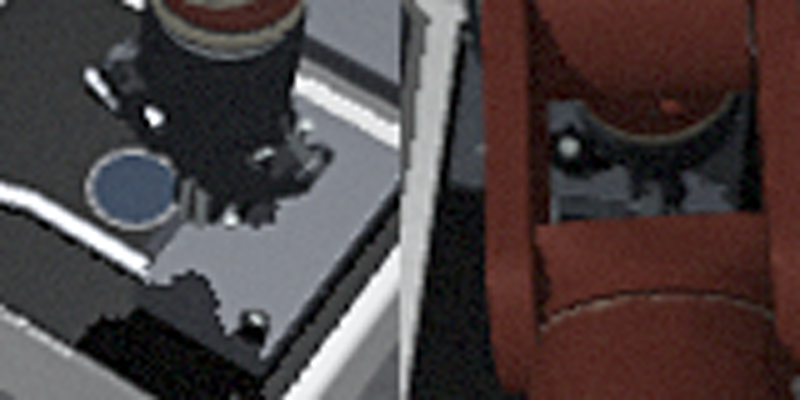

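In the left half, the scene view, the shut fingertips sit at about (361,191), where they were predicted, clear of the knob. The right half, the top view, is mostly hidden by the arm. Now I'll go down and push.

```bash
python3 -m handwheel '[[[0.2,0.1,1],[0,0,0]],[[0.2,0.2,2],[0,0,0]],[[0.2,0.2,2],[0,0,0]]]'
python3 -m handwheel '[[[0.6,0,0],[0,0,0]],[[1.2,0,0],[0,0,0]],[[1.8,0,0],[0,0,0]],[[2.4,0,0],[0,0,0]],[[3,0,0],[0,0,0]]]'
python3 -m handwheel '[[[0.4,0,0],[0,0,0]],[[0.8,0,0],[0,0,0]],[[1.2,0,0],[0,0,0]],[[1.6,0,0],[0,0,0]],[[1.6,0,0],[0,0,0]]]'
python3 -c "
from h import *
go([*sc(.0196,.0613-.0235),.135],82.35)"
```

```text
t: 3.85
tool_pos: [0.6526, 0.1031, 0.1381]
tool_rot: [-2.364, -2.066, 0.003]
contact_force: [0.8, -0.5, -0.1]
opening: -0.0004
grip_force: 0.0
t: 4.47
tool_pos: [0.6575, 0.1333, 0.1399]
tool_rot: [2.365, 2.068, -0.0]
contact_force: [-0.8, -2.2, -0.3]
opening: -0.0001
grip_force: 1.1
t: 5.1
tool_pos: [0.6597, 0.1494, 0.1398]
tool_rot: [-2.365, -2.068, -0.001]
contact_force: [0.4, -0.4, 0.6]
opening: -0.0003
grip_force: 0.3
t 5.1 tcp [0.6597 0.1494 0.1398] yaw 82.34 F [ 0.4 -0.4  0.6] | cm [ 1.24 -0.14  0.49] rot [ 0.    -0.001 -0.   ]
```

```bash
python3 -m handwheel '[[[0.4,0,0.2],[0,0,0]],[[0.8,0,0.4],[0,0,0]],[[1.0,0,0.4],[0,0,0]],[[1.0,0,0.4],[0,0,0]]]'
python3 -m handwheel '[[[0.15,0,0],[0,0,0]],[[0.3,0,0],[0,0,0]],[[0.3,0,0],[0,0,0]]]'
python3 -c "
from h import *
go([*sc(.0196,.0613-.0235),.135],82.35)
for n in C:
  ctrl.get_image(n);print(n,pix(n,[*sc(.0196,.0613),.148]),ctrl.landmark_of(n,'lock_knob')[:2])"
```

```text
t: 5.6
tool_pos: [0.6609, 0.1591, 0.1355]
tool_rot: [-2.365, -2.068, -0.0]
contact_force: [0.2, -0.9, 0.4]
opening: -0.0
grip_force: 0.4
t: 5.98
tool_pos: [0.6612, 0.1618, 0.1356]
tool_rot: [-2.365, -2.068, 0.0]
contact_force: [0.9, -1.9, -1.5]
opening: 0.0002
grip_force: 0.8
t 5.97 tcp [0.6612 0.1618 0.1356] yaw 82.33 F [ 0.9 -1.9 -1.5] | cm [-0.01 -0.13  0.06] rot [-0. -0. -0.]
scene [379.24296922 172.07103639] []
top [281.76529885 158.09029619] []
```

Not against the stop yet; push on in small steps.

```bash
for i in 1 2; do python3 -m handwheel '[[[0.15,0,0],[0,0,0]],[[0.2,0,0],[0,0,0]],[[0.2,0,0],[0,0,0]]]' | grep -E "pos|force"; done
```

```text
tool_pos: [0.6613, 0.1626, 0.1357]
contact_force: [-1.0, -4.9, 0.2]
grip_force: 2.7
tool_pos: [0.6614, 0.1628, 0.1357]
contact_force: [-2.2, -10.9, 1.4]
grip_force: 5.3
```

The force climbs while the TCP stays put, so the knob is on its open stop. Back off and move above the amber tab.

```bash
python3 -m handwheel '[[[-1.5,0,0],[0,0,0]],[[-2.5,0,-1],[0,0,0]],[[-3.5,0,-6],[0,0,0]],[[-7,-1,-8],[0,0,0]],[[-12,-3,-8],[0,0,0]]]' -1 30|grep pos
python3 -c "
from h import *
go([.4635,-.195,.10],90.95)"
```

```text
tool_pos: [0.6179, 0.0505, 0.2206]
t 7.55 tcp [0.6179 0.0505 0.2206] yaw 82.43 F [ 0.2 -0.6  0.2] | cm [-26.39 -12.17  11.92] rot [ 0.008 -0.001 -0.149]
```

```bash
python3 -m handwheel '[[[-5,-2.4,0],[0,0,-0.03]],[[-10,-4.8,0],[0,0,-0.06]],[[-15,-7.2,2],[0,0,-0.1]],[[-20,-9.6,4.5],[0,0,-0.149]],[[-25,-11.5,7],[0.008,0,-0.149]]]' -1 30|grep pos
python3 - <<'E'
from h import *
ctrl.get_image("scene");ctrl.get_image("top")
for q in["amber_tab","amber","lock_knob","green"]:
    r={n:ctrl.landmark_of(n,q) for n in C}
    print(q,{n:[(np.round(x["position"]),round(x["score"],2)) for x in r[n][:2]] for n in C})
print(pix("scene",[.4635,-.195,.032]),pix("top",[*sc(.0196,.0613),.148]),pix("scene",[*sc(.0196,.0613),.148]))
a=ctrl.get_image("scene")
cv2.imwrite("pics/e1.png",cv2.resize(np.hstack([a[140:220,330:410],a[230:310,210:290]]),None,fx=5,fy=5,interpolation=cv2.INTER_CUBIC))
go([.4635,-.195,.010],90.95)
E
```

```text
tool_pos: [0.4681, -0.183, 0.1466]
amber_tab {'scene': [(array([242., 275.]), 0.78)], 'top': [(array([422., 232.]), 0.65)]}
amber {'scene': [(array([261., 286.]), 0.74)], 'top': [(array([419., 219.]), 0.67)]}
lock_knob {'scene': [], 'top': [(array([282., 159.]), 0.57)]}
green {'scene': [(array([213., 345.]), 0.65)], 'top': [(array([404., 141.]), 0.56)]}
[244.71717111 274.74044931] [281.76529885 158.09029619] [379.24296922 172.07103639]
t 8.72 tcp [ 0.4696 -0.181   0.1465] yaw 90.96 F [-0.4  0.4  0.6] | cm [-1.39 -0.54 13.65] rot [-0.007 -0.     0.   ]
```

View pics/e1.png

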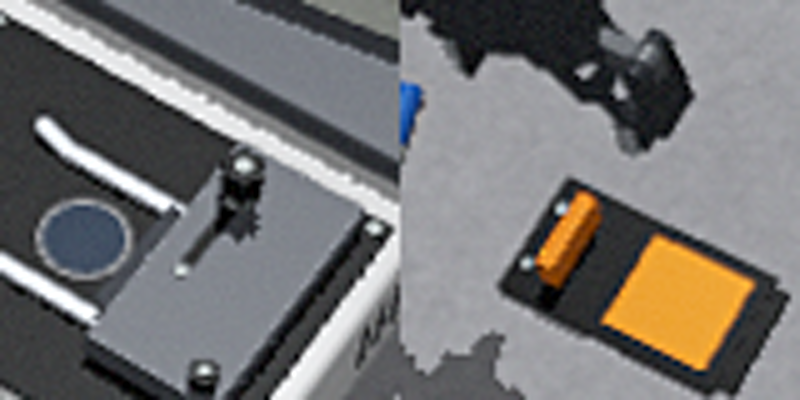

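The left crop shows the knob at the far-left end of its slot: (378.6,172.6) in the image, against a predicted open position of (379.2,172.1). The right crop shows the tab where it was measured. Descending to grasp.

```bash
python3 -m handwheel '[[[-0.7,-0.3,2.5],[0,0,0]],[[-1.4,-0.55,5],[-0.007,0,0]],[[-1.4,-0.55,7.5],[-0.007,0,0]],[[-1.4,-0.55,10],[-0.007,0,0]],[[-1.4,-0.55,10],[-0.007,0,0]]]'|grep pos
python3 -c "
from h import *
go([.4635,-.195,.010],90.95)"
```

```text
tool_pos: [0.4613, -0.1943, 0.0438]
t 9.35 tcp [ 0.4613 -0.1943  0.0438] yaw 90.9 F [ 0.1  1.  -0.2] | cm [-0.09  0.24  3.38] rot [-0.005 -0.003 -0.001]
```

```bash
python3 -m handwheel '[[[0,0.1,1.2],[0,0,0]],[[0,0.2,2.4],[0,0,0]],[[0,0.2,3.2],[0,0,0]],[[0,0.2,3.2],[0,0,0]]]'|grep -E "pos|force"
python3 -m handwheel '[[[0,0.2,0],[0,0,0]],[[0,0.2,0],[0,0,0]],[[0,0.2,0],[0,0,0]],[[0,0.2,0],[0,0,0]],[[0,0.2,0],[0,0,0]]]' 1 70
python3 -c "
from h import *
go([.4635,-.195,.010],90.95)"
```

```text
tool_pos: [0.4641, -0.1953, 0.013]
contact_force: [0.5, 0.4, -0.4]
grip_force: 0.0
t: 10.48
tool_pos: [0.4669, -0.1958, 0.0142]
tool_rot: [-2.204, -2.238, 0.0]
contact_force: [-0.5, 0.3, 1.7]
opening: 0.008
grip_force: 71.6
t 10.47 tcp [ 0.4669 -0.1958  0.0142] yaw 90.86 F [-0.5  0.3  1.7] | cm [ 0.08 -0.34  0.42] rot [-0.    -0.    -0.002]
```

```bash
python3 -m handwheel '[[[0,0,-2],[0,0,0]],[[0,0,-5],[0,0,0]],[[1,0,-9],[0,0,0.03]],[[4,-1,-13],[0,0,0.06]],[[8,-2,-16.8],[0,0,0.1]]]'|grep -E "pos|open|force"
python3 -c "
from h import *
go([*sc(-.235,0),.19],82.35)"
```

```text
tool_pos: [0.445, -0.1155, 0.1828]
contact_force: [0.1, -0.0, -2.0]
opening: 0.0079
grip_force: 71.1
t 11.1 tcp [ 0.445  -0.1155  0.1828] yaw 84.96 F [ 0.1 -0.  -2. ] | cm [26.9  -6.63 -0.69] rot [-0.001 -0.001  0.046]
```

```bash
python3 -m handwheel '[[[5,-1.2,-0.3],[0,0,0.02]],[[10,-2.5,-0.5],[0,0,0.046]],[[15,-3.8,-0.5],[0,0,0.046]],[[20,-5.2,-0.5],[0,0,0.046]],[[25,-6.4,-0.5],[0,0,0.046]]]'|grep -E "pos|open|force"
python3 -m handwheel '[[[1.5,-0.2,2],[0,0,0]],[[1.5,-0.2,4],[0,0,0]],[[1.5,-0.2,5],[0,0,0]],[[1.5,-0.2,5],[0,0,0]]]'|grep -E "pos|open|force"
python3 - <<'E'
from h import *
go([*sc(-.235,0),.116],82.35)
im={n:ctrl.get_image(n) for n in C}
o=ctrl.get_obs();p=np.array(o["tool_pos"]);x=np.array([np.cos(YAW),np.sin(YAW),0])
N=p+.115*x+[0,0,-.0112];print("nose pred",N,{n:pix(n,N).round(1) for n in C})
for q in["amber_nose","amber","amber_tab"]:
    r={n:ctrl.landmark_of(n,q) for n in C}
    print(q,{n:[(np.round(x["position"],1),round(x["score"],2)) for x in r[n][:2]] for n in C})
    if all(r.values()): print("   ",*tri(r["scene"][0]["position"],r["top"][0]["position"]))
A=im["scene"][110:230,270:430]
B=im["top"][125:245,255:355]
print(A.shape); A=cv2.resize(A,None,fx=3,fy=4.999) if 0 else A[:,:]
o=np.hstack([A[:, :],B]);cv2.imwrite("pics/f1.png",cv2.resize(o,(780,360),interpolation=cv2.INTER_CUBIC))
E
```

```text
tool_pos: [0.4021, 0.1401, 0.1866]
contact_force: [1.3, 0.3, -2.1]
opening: 0.008
grip_force: 71.1
tool_pos: [0.4023, 0.1534, 0.1361]
contact_force: [0.5, 0.0, -1.3]
opening: 0.0079
grip_force: 71.0
t 12.22 tcp [0.4023 0.1534 0.1361] yaw 82.47 F [ 0.5  0.  -1.3] | cm [ 0.49 -0.03  2.01] rot [-0.003  0.     0.002]
nose pred [0.51737119 0.13816482 0.12644297] {'scene': array([322.7, 169. ]), 'top': array([300.7, 214.2])}
amber_nose {'scene': [(array([322.1, 172.6]), 0.79)], 'top': [(array([301.1, 214.7]), 0.95)]}
    [0.51671048 0.13764541 0.10985766] 0.0021042310436788034
amber {'scene': [(array([303.9, 158.9]), 0.61)], 'top': [(array([299. , 240.8]), 0.81)]}
    [0.45087913 0.14535004 0.12185973] 0.006018197047054984
amber_tab {'scene': [(array([283.5, 145.1]), 0.75)], 'top': []}
(120, 160, 3)
```

View pics/f1.png

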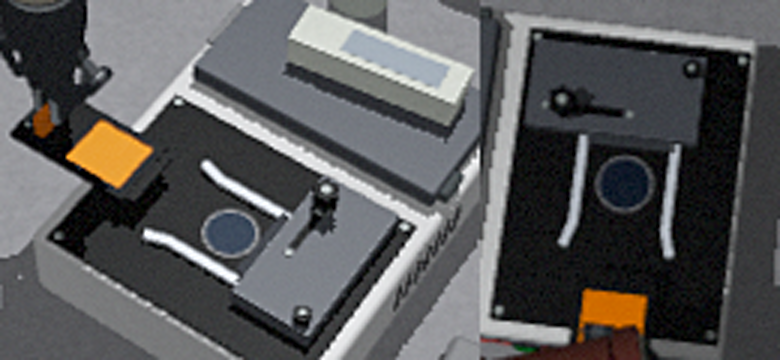

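The left crop, the scene view, shows the frame held over the front of the deck with its amber window. The window's front edge midpoint is at about (315.7,166.7). The right crop, the top view, puts that midpoint at about (300,222). I'll check for nose droop from this.

Run:
```python
from h import *
np.set_printoptions(precision=4,suppress=True)
im={n:ctrl.get_image(n) for n in C}
def win(i):
    h=cv2.cvtColor(i,cv2.COLOR_BGR2HSV);m=cv2.inRange(h,(8,150,120),(25,255,255))
    n,l,s,c=cv2.connectedComponentsWithStats(m);k=1+np.argmax(s[1:,4]);print(s[k])
    q,_=cv2.findContours((l==k).astype(np.uint8),cv2.RETR_EXTERNAL,cv2.CHAIN_APPROX_NONE)
    return cv2.boxPoints(cv2.minAreaRect(q[0])),cv2.approxPolyDP(q[0],4,True)[:,0]
for n in C: print(n,*win(im[n]))
p=np.array(ctrl.get_obs()["tool_pos"]);x=np.array([np.cos(YAW),np.sin(YAW),0]);y=np.array([-x[1],x[0],0])
for d in(0,.016):
  for u,v in((.094,.0275),(.094,-.0275),(.036,.0275),(.036,-.0275)):
    W=p+u*x+v*y+[0,0,-.008-d*u/.115];print(d,u,v,*[pix(n,W).round(1) for n in C])
```

```text
[292 150  30  22 365]
scene [[291.9385 162.1077]
 [300.6154 146.9231]
 [321.1846 158.6769]
 [312.5077 173.8615]] [[303 150]
 [292 162]
 [310 171]
 [321 159]]
[ 81 107  38  40 588]
top [[ 81. 107.]
 [118. 107.]
 [118. 146.]
 [ 81. 146.]] [[ 81 107]
 [ 83 116]
 [ 81 109]
 [ 87 107]
 [ 89 117]
 [ 98 118]
 [ 96 129]
 [ 98 123]
 [105 124]
 [ 99 131]
 [105 132]
 [101 137]
 [106 143]
 [100 146]
 [108 137]
 [112 141]
 [107 146]
 [115 146]
 [118 107]]
0 0.094 0.0275 [322.3 158.1] [289.1 220.9]
0 0.094 -0.0275 [310.5 171.3] [310.1 223.4]
0 0.036 0.0275 [305.5 148.6] [286.2 243.3]
0 0.036 -0.0275 [293.5 161.4] [307.3 245.8]
0.016 0.094 0.0275 [322.3 160.9] [289.6 221.3]
0.016 0.094 -0.0275 [310.6 174.1] [310.3 223.7]
0.016 0.036 0.0275 [305.5 149.7] [286.4 243.3]
0.016 0.036 -0.0275 [293.7 162.5] [307.4 245.8]
```

The observed window corners fit a level frame in the grasp. Lower to just above the deck, centre, and advance through the flare.

```bash
python3 -m handwheel '[[[0.2,0,0.8],[0,0,0]],[[0.45,0,1.6],[0,0,0.002]],[[0.45,0,1.8],[0,0,0.002]],[[0.45,0,1.8],[0,0,0.002]]]'|grep -E "pos|force"
python3 -c "
from h import *
go([*sc(-.175,0),.116],82.35)"
```

```text
tool_pos: [0.4033, 0.1581, 0.1186]
contact_force: [0.3, -0.6, -1.7]
grip_force: 71.1
t 13.22 tcp [0.4033 0.1581 0.1186] yaw 82.39 F [ 0.3 -0.6 -1.7] | cm [0.   5.93 0.25] rot [-0.002 -0.     0.001]
```

```bash
python3 -m handwheel '[[[0,1.2,0.1],[0,0,0]],[[0,2.4,0.2],[0,0,0]],[[0,3.6,0.2],[0,0,0]],[[0,4.8,0.2],[0,0,0]],[[0,5.9,0.2],[0,0,0]]]'|grep -E "pos|force"
python3 - <<'E'
from h import *
o=ctrl.get_image("top");ctrl.get_image("scene")
go([*sc(-.135,0),.1145],82.35)
p=np.array(ctrl.get_obs()["tool_pos"]);x=np.array([np.cos(YAW),np.sin(YAW),0]);N=p+.115*x+[0,0,-.0112]
for n in C: print(n,pix(n,N),ctrl.landmark_of(n,"amber_nose")[:1])
cv2.imwrite("pics/g1.png",cv2.resize(o[125:245,255:355],None,fx=5,fy=5,interpolation=cv2.INTER_CUBIC))
E
```

```text
tool_pos: [0.463, 0.1502, 0.117]
contact_force: [-0.3, 0.5, -0.8]
grip_force: 71.1
t 13.95 tcp [0.4632 0.1501 0.1172] yaw 82.34 F [-0.9 -0.  -0.8] | cm [0.   3.88 0.27] rot [-0.001 -0.    -0.   ]
scene [341.5508917 182.4386509] [{'position': [338.7, 183.2], 'score': 0.95}]
top [302.31433504 192.65763053] [{'position': [300.9, 194.7], 'score': 0.77}]
```

View pics/g1.png

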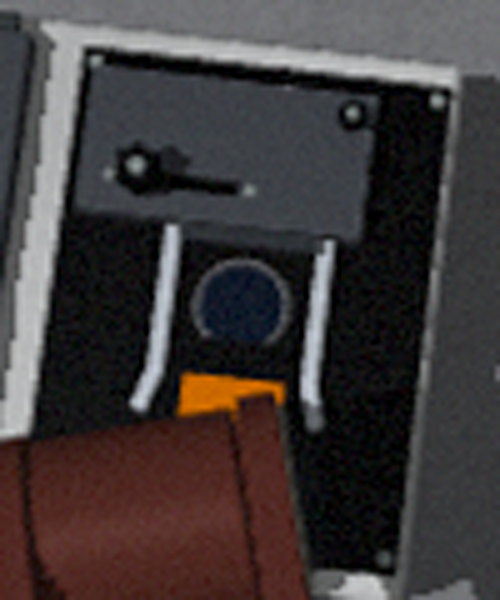

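The nose lies between the guides. The window front edge midpoint is at crop x≈233.5 and the guide centre at ≈232, so it is centred to about 1 mm. Continuing and lowering onto the deck.

```bash
python3 -m handwheel '[[[0,0.9,0.1],[0,0,0]],[[0,1.8,0.2],[0,0,0]],[[0,2.7,0.3],[0,0,0]],[[0,3.6,0.35],[0,0,0]],[[0,3.8,0.35],[0,0,0]]]'|grep -E "pos|force"
python3 -c "
from h import *
go([*sc(-.115,0),.1142],82.35)"
```

```text
tool_pos: [0.5005, 0.1453, 0.1142]
contact_force: [-3.0, -0.1, 4.8]
grip_force: 72.0
t 14.68 tcp [0.5005 0.1453 0.1142] yaw 82.37 F [-3.  -0.1  4.8] | cm [-0.02  2.12 -0.  ] rot [-0.001 -0.001  0.   ]
```

```bash
python3 -m handwheel '[[[0,0.6,0],[0,0,0]],[[0,1.2,0],[0,0,0]],[[0,1.8,0],[0,0,0]],[[0,2.1,0],[0,0,0]]]'|grep -E "pos|force"
python3 -m handwheel '[[[0,0.5,0],[0,0,0]],[[0,1.0,0],[0,0,0]],[[0,1.5,0],[0,0,0]],[[0,1.8,0],[0,0,0]],[[0,1.8,0],[0,0,0]]]'|grep -E "pos|force"
python3 -c "
from h import *
go([*sc(-.085,0),.1142],82.35)"
```

```text
tool_pos: [0.5209, 0.1426, 0.1142]
contact_force: [-4.0, 0.9, 5.6]
grip_force: 72.2
tool_pos: [0.539, 0.1402, 0.1142]
contact_force: [-2.4, -0.2, 4.3]
grip_force: 72.0
t 15.8 tcp [0.539  0.1402 0.1142] yaw 82.38 F [-2.4 -0.2  4.3] | cm [-0.03  1.24 -0.  ] rot [ 0.    -0.001  0.001]
```

```bash
python3 -m handwheel '[[[0,0.3,0],[0,0,0]],[[0,0.6,0],[0,0,0]],[[0,0.8,0],[0,0,0]],[[0,0.8,0],[0,0,0]]]'|grep -E "pos|contact"
for i in 1 2 3; do python3 -m handwheel '[[[0,0.15,0],[0,0,0]],[[0,0.3,0],[0,0,0]],[[0,0.3,0],[0,0,0]]]'|grep -E "pos|contact"; done
```

```text
tool_pos: [0.5467, 0.1392, 0.1142]
contact_force: [-2.8, 0.9, 5.7]
tool_pos: [0.5496, 0.1388, 0.1142]
contact_force: [-3.2, 0.3, 5.9]
tool_pos: [0.5525, 0.1384, 0.1142]
contact_force: [-3.3, 0.7, 5.5]
tool_pos: [0.554, 0.1383, 0.1142]
contact_force: [-9.3, 0.7, 9.5]
```

```bash
for i in 1 2 3 4; do python3 -m handwheel '[[[0,0.1,0],[0,0,0]],[[0,0.2,0],[0,0,0]],[[0,0.2,0],[0,0,0]]]'|grep -E "pos|contact"; done
```

```text
tool_pos: [0.5555, 0.1381, 0.1142]
contact_force: [-11.4, 1.0, 10.5]
tool_pos: [0.5572, 0.1379, 0.1142]
contact_force: [-11.5, 0.8, 12.0]
tool_pos: [0.5588, 0.1378, 0.1142]
contact_force: [-14.3, 1.3, 13.3]
tool_pos: [0.5604, 0.1375, 0.1142]
contact_force: [-15.3, 1.2, 14.4]
```

```bash
for i in 1 2; do python3 -m handwheel '[[[0,0.1,0],[0,0,0]],[[0,0.2,0],[0,0,0]],[[0,0.2,0],[0,0,0]]]'|grep -E "pos|contact"; done
```

```text
tool_pos: [0.5607, 0.1375, 0.1142]
contact_force: [-22.1, 1.3, 18.3]
tool_pos: [0.5608, 0.1375, 0.1142]
contact_force: [-29.7, 1.4, 22.7]
```

The stop is solid after about 8 mm of sprung travel. I'll ease the push slightly, hold, and check the picture once.

```bash
python3 -m handwheel '[[[0,-0.15,-0.1],[0,0,0]],[[0,-0.15,-0.1],[0,0,0]],[[0,-0.15,-0.1],[0,0,0]],[[0,-0.15,-0.1],[0,0,0]]]'
python3 - <<'E'
from h import *
a=ctrl.get_image("scene");b=ctrl.get_image("top")
go([*sc(-.077,0),.1142],82.35)
cv2.imwrite("pics/z1.png",cv2.resize(np.hstack([a[120:220,300:420],b[125:225,255:335]]),None,fx=4,fy=4,interpolation=cv2.INTER_CUBIC))
E
```

```text
t: 20.18
tool_pos: [0.5608, 0.1375, 0.1142]
tool_rot: [-2.356, -2.063, 0.015]
contact_force: [-21.4, 1.7, 14.2]
opening: 0.0081
grip_force: 73.5
t 20.27 tcp [0.5608 0.1375 0.1142] yaw 82.41 F [-20.2   2.5  15.8] | cm [-0.05 -0.15  0.  ] rot [-0.014  0.     0.001]
```

View pics/z1.png

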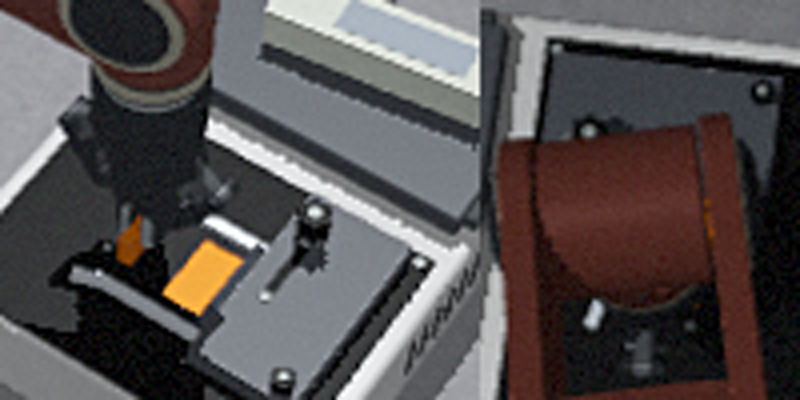

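The frame sits between the guides with its nose under the lip (window at about crop (205,275)), and the knob is at its open end (crop (316,212)). Handing in.

```bash
python3 -c "
from station import ctrl
print(ctrl.finish_job())"
```

```text
the job is handed in; nothing more can be done
None
```

I handed the job in with the lock knob on its open stop and the amber frame gripped and pressed home on the solid stop with about 20 N, at 20 s on the robot's clock; no verdict came back, and I did not re-measure the bystanders at the end.

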